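# Set up the telescopic bench post

### The arm

A 6-joint arm with a two-finger parallel gripper is mounted at the origin on a cart in front of the work surface, level with it; the furniture and walls round the work are solid. World frame = base frame: x ahead of the robot, y to its left, z up, the work surface at z = 0. Lengths are in m, angles in degrees, forces in N, time in s.
With the tool pointing down it reaches from about 0.25 to 0.725 m from the base axis. Payload 9.7 kg.
Tool frame: the origin (TCP) lies between the finger pads; the fingertips stand 25 mm ahead of it and the grasp point (between the pads) lies 6 mm ahead of it; z points along the fingers, y is the line along which they close (so a half turn about z gives the same grasp; the last joint's range is limited). The gripper opens to 85 mm and grips with 20 to 120 N. Pads are 22 mm wide; open, the fingers measure 114 mm over their backs; the gripper's body (76 mm by 85 mm) begins 54 mm behind the grasp point. The pads swing forward as they close: fully open they stand 13 mm farther back than shut.
Start: joints at [69.958, 4.979, 10.078, 95.1, 0, 90], TCP at [0.188, 0.517, 0.256] pointing down, gripper open.
Joint ranges: [-179.16, 179.16], [-48.56, 103.87], [-65.8, 70.77], [-126.05, 130.52], [-82.76, 87.17], [-180, 180]. Speed limits (degrees/s): [127.2, 127.2, 147.25, 180, 180, 180].

### API

Orientations are given as [roll, pitch, yaw] about the fixed x, y, z axes, in that order (R = Rz(yaw) Ry(pitch) Rx(roll)).
In Python, from workcell import bot gives the robot as it stands.
- The arm moves only by the shell command python3 drive.py 'ROWS' [FORCE]. ROWS is a JSON list of rows, 1 to 5 of them, each an object with the fields tx, ty, tz (the shift in m), yaw (a turn about the tool's z in degrees), jaw (the finger opening in m); a field left out counts as zero (the opening has to be given); each row is the pose to reach, as a shift and turn from the pose commanded when the command began, along the tool's axes at that moment; what a row does not reach only later rows make up. A row lasts 1/12 s, in which the tool goes at most 0.0417 m and 7.16 degrees, less where a joint would pass 70% of its speed; a pose out of reach is approached as far as the arm can. The fingers move at their own pace and stop on an object; FORCE is the grip in N (left out, the last holds). Time passes only in rows, so rows that do not move let the fingers close. It prints the time, the measured TCP pose, the force, the opening and the grip force at its end. Input that does not fit is refused with a message, and nothing moves.
- bot.get_obs(): the state, without advancing time (a new reading comes with each control period).
- bot.camera(name): name is "scene" or "top"; returns the picture (384x512x3 uint8, blue, green, red); there is no depth.
- bot.camera_info(name): a dict with "mtx" (3x3 intrinsics, pixels), "extrinsics" (4x4, takes a point from camera to world coordinates). Camera axes: x right, y down, z forward; pixel columns grow to the right and rows downward; lengths in m; the calibration is good to about 2 mm. A picture is of the moment at which its call begins. camera_info takes no time and is no camera call.
- bot.job_done(): hands the job in; it is judged then, once.
The state is a dict: "time": time; "q": joint angles; "qd": joint speeds; "joint_efforts": joint torques, N m; "ee_pos": TCP position; "tcp_rot": TCP orientation; "wrist_force": force on the tool from outside, world axes, zero at the start; "torque": the same for the moment, N m; "opening": finger opening in m; "grasp_force": force on a finger pad.
Only numpy, scipy, OpenCV 4.12 (cv2) and the standard library are available. Lean on these libraries where they do the work, as an engineer would, in place of code of your own. Each camera call takes 0.05 s, during which the arm holds its last target. There are 200 camera calls.

### The job

Slide the foot of the telescopic post into the clamp rail on the bench until it is fully home against the end stop, then draw the mast up by its knob and find, by turning it, the place where the lock button clicks out through the hole in the sleeve. Leave the post standing upright and fully home in the rail with its mast locked at full height, let go of it, and leave the brown bottle and the side cutters where they are.

Things in the scene. Friction and masses are not known exactly. Their poses are not given: they have to be found in the camera images.
- post: loose telescopic post, 0.36 to 0.54 kg and a 0.13 kg mast, standing. Origin: centre of the foot's underside, z up. Foot: dark steel plate 64 x 64 mm (sides along x, y), 8 mm thick. On it a round aluminium sleeve, 34 mm diameter (42 mm below z = 15 mm), top at z = 171 mm. The mast comes out of the sleeve's top
- post_sleeve (a point): point on the sleeve's axis 155 mm above post: with the mast down the whole post can be held here from above by the sleeve, the knob standing between the fingers. Close the fingers left-right (along world y): the corner of a drawer unit 190 mm high stands behind the post, near x = 0.50, y = 0 m
- post_hole (a point): the lock hole, on the -x side of the sleeve, 152 mm above post, with a dark middle and a rim 12 mm across
- knob (a point): middle of the round black knob, 30 mm diameter, 20 mm high, on top of the mast (a steel tube, 20 mm diameter); 190 mm above post when mast is 0, and rising with it. The gap from the sleeve's top to the knob is 9 mm when the mast is down. A stud 6 mm diameter stands 6 mm above the knob. Its axes are the sleeve's: they do not turn with the knob
- mast (a joint): how far the mast is drawn up out of the sleeve, m: 0 down, upper stop 0.0705. It slides stiffly (about 8 N of friction plus 1.2 N weight) and stays where it is left; without the rail to hold down the foot the whole post lifts instead. The knob also turns the mast, lightly (0.05 N m), between stops 1.2 rad either side of where the lock button faces the hole
- lock_button (a joint): how far the spring button on the mast has come out, m: under 0.002 while the sleeve hides and holds it in; 0.008 clicked out, its 8 mm steel head 3 mm proud of the sleeve. It clicks only with the mast at its upper stop (within 1 mm) and the button facing the hole (within 0.15 rad); which way it faces is hidden and differs each time. Then the mast turns and slides hardly at all
- rail: grey clamp rail fixed on the table. Origin on the table, where the centre of the foot comes when home; x points from open mouth to end stop. Side walls 16 mm high, x = -66 to 32 mm, inner faces at y = +-34 mm; lips reach in to y = +-24 mm, 11 mm above it. The foot slides on the table under the lips, 2 mm play each side. End stop's inner face: x = 32 mm. Flanges 4 mm thick out to y = +-56 mm
- rail_home (a point): point on the table where the centre of the foot's underside lies when fully home (the rail's origin)
- rail_mouth (a point): point on the table in the middle of the rail's open mouth, 84 mm before rail_home; from x = -84 mm to -66 mm the walls, 16 mm high, flare outward as a lead-in, with no lips
- amber_bottle: bystander: brown bottle, 55 mm diameter, 99 mm high, standing; origin in the middle of its underside
- snips: bystander: side cutters, 142 x 52 x 13 mm, lying; origin at the middle of the underside

How it is judged (in metres and radians):
On the way, in this order (a step that is already met when the one before it is completed fails the run):
1. the post stands upright with its foot fully home in the rail (horizontal distance between post and rail_home below 0.006 m and height (world z) of post below 0.006 m and angle between post's own z axis and vertical below 0.08 rad), for 0.2 s.
2. the mast is drawn up and the lock button has clicked out (value of joint mast above 0.067 m and value of joint lock_button above 0.006 m), for 0.2 s.
At the end, for the whole second after the job is handed in: the post stands at rest, upright within 0.05 rad, its foot on the table (within 4 mm) and within 6 mm of fully home in the rail, the mast drawn up more than 67 mm and the lock button out more than 6 mm (all of step 2 and horizontal distance between post and rail_home below 0.006 m and height (world z) of post below 0.004 m and angle between post's own z axis and vertical below 0.05 rad and linear speed of post below 0.02 m/s); the robot touches nothing.
It fails at once if the post is tipped over (angle between post's own z axis and vertical above 0.6 rad).
It fails at once if the bottle or the side cutters are moved more than 25 mm (distance of any of amber_bottle, snips from where it was at the start of the episode above 0.025 m).
It also fails if it takes over 72 s, if anything falls off the work surface, if the arm or the gripper's body presses on something with over 40 N, if the wrist force passes 120 N, or if a joint passes its speed limit or range.

## Working session

There is one attempt and no reset: what is moved stays moved. The work goes in short steps, Python scripts to look and compute and a shell command to move; the robot and the scene stay as the last step left them, time stands still between calls to the robot, and variables do not carry over. Pictures are saved under pics/ and viewed, at most 10 in all, crops included, and the job is handed in when it is done.

```bash
ls; mkdir -p pics; python3 - <<'E'
from workcell import bot
import cv2
o=bot.get_obs();print({k:o[k] for k in("time","ee_pos","tcp_rot","opening","q")})
for n in("scene","top"):
    cv2.imwrite(f"pics/{n}0.png",bot.camera(n)); i=bot.camera_info(n);print(i["mtx"],i["extrinsics"])
E
```

```text
drive.py
pics
workcell.py
{'time': 0.0, 'ee_pos': array([0.18840856, 0.51651558, 0.2555752 ]), 'tcp_rot': array([-1.79922576e+02, -5.83885977e-04,  1.59959830e+02]), 'opening': 0.08547855467056074, 'q': array([6.99593529e+01, 5.01235830e+00, 1.00349253e+01, 9.50999907e+01,
       5.83240862e-04, 8.99995222e+01])}
[[495.48593117   0.         252.03866303]
 [  0.         495.48593117 193.62178488]
 [  0.           0.           1.        ]] [[ 0.99288815  0.10557748 -0.05501383  0.59390104]
 [ 0.11896578 -0.86241492  0.49202403 -0.56584013]
 [ 0.00450191 -0.49506959 -0.86884166  1.3548653 ]
 [ 0.          0.          0.          1.        ]]
[[489.02018189   0.         250.06174268]
 [  0.         489.02018189 190.17729516]
 [  0.           0.           1.        ]] [[ 2.59876995e-02 -9.89491035e-01  1.42239696e-01  3.21528111e-01]
 [-9.99661713e-01 -2.55741133e-02  4.73533340e-03  1.34141160e-01]
 [-1.04791585e-03 -1.42314638e-01 -9.89820916e-01  1.46021080e+00]
 [ 0.00000000e+00  0.00000000e+00  0.00000000e+00  1.00000000e+00]]
```

View pics/scene0.png

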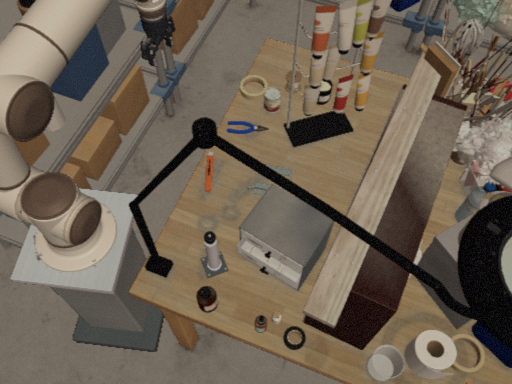

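View pics/top0.png

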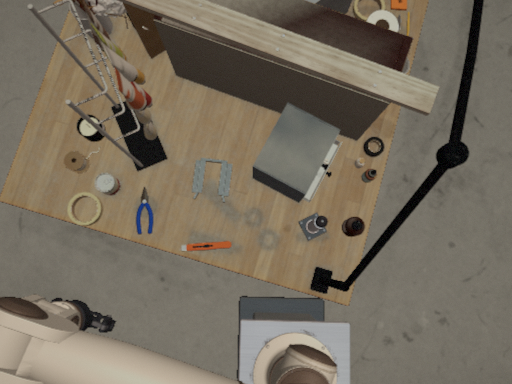

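The scene shows the post (knob at about (211,237), foot at (213,265)), the bottle at (207,298) and the cutters at (245,128). The top view shows the rail at (212,180) with its mouth towards the robot, the post foot at (312,227), the bottle at (353,226), and a black lamp arm. I'll enlarge crops next and triangulate the lamp.

```bash
cat > h.py <<'E'
import numpy as np, cv2
from workcell import bot
def ray(n,uv):
    i=bot.camera_info(n);E=np.array(i["extrinsics"]);d=E[:3,:3]@np.linalg.inv(i["mtx"])@[*uv,1.];return E[:3,3],d/np.linalg.norm(d)
def plane(n,uv,z):
    o,d=ray(n,uv);return o+d*(z-o[2])/d[2]
def tri(a,b):
    (o,d),(p,e)=ray("scene",a),ray("top",b)
    s=np.linalg.lstsq(np.c_[d,-e],p-o,rcond=None)[0];x,y=o+d*s[0],p+e*s[1];return (x+y)/2,np.linalg.norm(x-y)
def proj(n,P):
    i=bot.camera_info(n);q=np.linalg.inv(i["extrinsics"])@[*P,1.];q=i["mtx"]@q[:3];return q[:2]/q[2]
def crop(img,u,v,w,h,k): return cv2.resize(img[v:v+h,u:u+w],None,fx=k,fy=k,interpolation=cv2.INTER_CUBIC)
np.set_printoptions(precision=4,suppress=True)
E
python3 - <<'E'
from h import *
print("lamp elbow",tri((204,131),(453,153)),"lamp base",plane("top",(322,280),.02),plane("scene",(158,266),.02))
print("knob",tri((211,237),(321,222)))
print("rail ~",plane("top",(212,180),0),"post",plane("top",(312,228),0.004),"bottle",plane("top",(353,227),.09),"snips",plane("top",(145,215),.01))
print("lamp low elbow", tri((134,206),(346,286)))
t=cv2.imread("pics/top0.png");s=cv2.imread("pics/scene0.png")
a=crop(t,180,145,76,60,5);b=crop(t,285,195,76,60,5);c=crop(s,175,215,76,60,5);d=crop(s,235,155,76,60,5)
cv2.imwrite("pics/c1.png",np.vstack([np.hstack([a,b]),np.hstack([d,c])]))
E
```

```text
lamp elbow (array([ 0.4782, -0.1481,  0.7837]), np.float64(0.0019555316787573814)) lamp base [ 0.2709 -0.0742  0.02  ] [ 0.2708 -0.0791  0.02  ]
knob (array([ 0.4278, -0.046 ,  0.1864]), np.float64(0.004727415343991493))
rail ~ [0.5595 0.2571 0.    ] post [ 0.4219 -0.046   0.004 ] bottle [ 0.4218 -0.1501  0.09  ] snips [0.4473 0.4516 0.01  ]
lamp low elbow (array([ 0.2725, -0.075 ,  0.375 ]), np.float64(0.0012101544972053777))
```

View pics/c1.png

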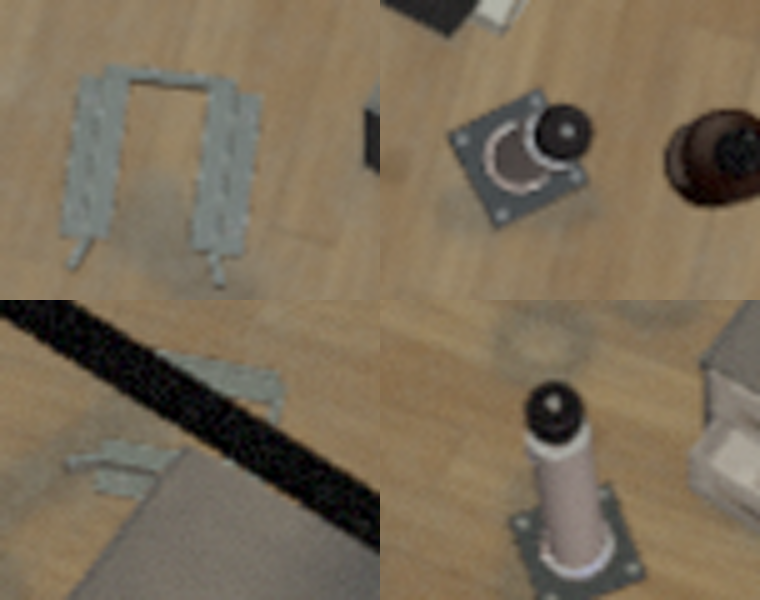

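```bash
cat > m.py <<'E'
from h import *
t=cv2.imread("pics/top0.png");s=cv2.imread("pics/scene0.png")
hs=cv2.cvtColor(t,cv2.COLOR_BGR2HSV)
S=cv2.GaussianBlur(hs[...,1],(3,3),0).astype(float)
# rail: threshold crossings of saturation on rows, between lips
print("S rail",S[175,190:240].astype(int))
L=[];R=[]
th=65
for v in range(164,190):
    r=S[v];c=int(212-(v-175)*.12)
    u=c
    while r[u]>th:u-=1
    L.append(((u+(th-r[u])/(r[u+1]-r[u])),v))
    u=c
    while r[u]>th:u+=1
    R.append(((u-(th-r[u])/(r[u-1]-r[u])),v))
def line(P,z):
    W=np.array([plane("top",p,z)[:2] for p in P]);vx,vy,x,y=cv2.fitLine(W.astype(np.float32),cv2.DIST_HUBER,0,.001,.001).ravel();d=np.array([vx,vy]);d*=np.sign(d[0]);return np.array([x,y]),d,W
for n,P in(("L",L),("R",R)):
    c,d,W=line(P,.016);print(n,c,np.degrees(np.arctan2(d[1],d[0])),np.abs((W-c)@[-d[1],d[0]]).max())
E_=[]
for u in range(206,222):
    v=172
    while S[v,u]>th:v-=1
    E_.append((u,v+(th-S[v,u])/(S[v+1,u]-S[v,u])))
c,d,W=line(E_,.016);print("stop",c,np.degrees(np.arctan2(d[1],d[0])))
m=(S[120:210,180:245]<th).astype(np.uint8)
print("endstop/rail mask centroid",cv2.connectedComponentsWithStats(m)[2:][0])
# foot
roi=t[195:255,285:361].astype(int)
m=((roi[...,2]-roi[...,0])<25).astype(np.uint8)
n,lab,st,ce=cv2.connectedComponentsWithStats(m);print(st,ce+[285,195])
k=lab[32,20] if lab[32,20] else 1+np.argmax(st[1:,4])
cn=max(cv2.findContours((lab==k).astype(np.uint8),0,1)[0],key=cv2.contourArea).reshape(-1,2)+[285,195]
W=np.array([plane("top",p,.008)[:2] for p in cn]);r=cv2.minAreaRect((W*1000).astype(np.float32));print("foot rect mm",r)
cv2.imwrite("pics/fm.png",cv2.resize(np.hstack([m*255,(lab==k).astype(np.uint8)*255]),None,fx=5,fy=5,interpolation=0))
# knob stud + knob blob
for nme,im,(x0,y0,x1,y1) in(("top",t,(305,205,332,235)),("scene",s,(198,228,224,250))):
    g=im[y0:y1,x0:x1].max(2);mm=(g<60).astype(np.uint8);n,l,st,ce=cv2.connectedComponentsWithStats(mm);k=1+np.argmax(st[1:,4]);print(nme,st[k]+[x0,y0,0,0,0],ce[k]+[x0,y0])
E
python3 m.py
```

```text
S rail [77 76 72 54 28 16 15 14 14 14 14 15 15 29 61 83 86 86 86 85 83 83 84 85
 84 84 85 85 82 67 39 20 16 16 16 16 15 14 14 15 27 54 75 78 77 78 79 80
 80 80]
L [0. 0.] 0.0 nan
R [0. 0.] 0.0 nan
stop [0.6119 0.259 ] 86.077614
endstop/rail mask centroid [[   0    0   65   90 4397]
 [  11   37   44   53 1429]
 [   0   39    6    6   24]]
[[   0    0   76   60 3617]
 [   0    0   29    8  140]
 [  14   18   28   28  524]
 [  57   22   19   19  279]] [[322.4794 225.1991]
 [299.8929 197.3071]
 [313.166  225.9466]
 [351.6416 226.3656]]
foot rect mm ((429.6447448730469, -52.01655960083008), (63.30976867675781, 83.07071685791016), 27.762489318847656)
top [316 216  11  11  90] [320.9667 221.2333]
scene [204 232  11  12  93] [209.4516 237.3763]m.py:16: RuntimeWarning: divide by zero encountered in scalar divide
  R.append(((u-(th-r[u])/(r[u-1]-r[u])),v))
m.py:13: RuntimeWarning: divide by zero encountered in scalar divide
  L.append(((u+(th-r[u])/(r[u+1]-r[u])),v))
h.py:4: RuntimeWarning: invalid value encountered in divide
  i=bot.camera_info(n);E=np.array(i["extrinsics"]);d=E[:3,:3]@np.linalg.inv(i["mtx"])@[*uv,1.];return E[:3,3],d/np.linalg.norm(d)
```

```bash
sed -i 's/range(164,190)/range(167,189)/; s/-(v-175)\*.12/-(v-175)*.12/; s/    while r\[u\]>th:u-=1/    while r[u]>=th:u-=1/; s/    while r\[u\]>th:u+=1/    while r[u]>=th:u+=1/' m.py; cat >> m.py <<'E'
print("knob tri",tri((209.45,237.38),(320.97,221.23)),"top z=.198",plane("top",(320.97,221.23),.198),"scene .195",plane("scene",(209.45,237.38),.195))
a=np.radians(r[2]);A=np.array([[np.cos(a),np.sin(a)],[-np.sin(a),np.cos(a)]])
# refine: edge crossing of R-B along the two free directions using rays from a guessed centre
f=cv2.GaussianBlur((t[...,2].astype(float)-t[...,0]),(3,3),0)
c0=np.array([.425,-.0433])
def cross(dirv,off):
    side=np.array([-dirv[1],dirv[0]]);prev=None
    for k in np.arange(.024,.042,.0004):
        P=np.r_[c0+dirv*k+side*off,.008];u,v=proj("top",P)
        g=cv2.getRectSubPix(f.astype(np.float32),(1,1),(float(u),float(v)))[0,0]
        if g>28:return k
    return np.nan
for nm,dv in(("+a",A[0]),("-a",-A[0]),("+b",A[1]),("-b",-A[1])):
    print(nm,dv,np.array([cross(dv,o) for o in np.arange(-.024,.025,.006)])*1000)
E
python3 m.py 2>&1 | grep -v "^\[\|^ \["
```

```text
m.py:16: RuntimeWarning: divide by zero encountered in scalar divide
  R.append(((u-(th-r[u])/(r[u-1]-r[u])),v))
m.py:13: RuntimeWarning: divide by zero encountered in scalar divide
  L.append(((u+(th-r[u])/(r[u+1]-r[u])),v))
h.py:4: RuntimeWarning: invalid value encountered in divide
  i=bot.camera_info(n);E=np.array(i["extrinsics"]);d=E[:3,:3]@np.linalg.inv(i["mtx"])@[*uv,1.];return E[:3,3],d/np.linalg.norm(d)
S rail [77 76 72 54 28 16 15 14 14 14 14 15 15 29 61 83 86 86 86 85 83 83 84 85
 84 84 85 85 82 67 39 20 16 16 16 16 15 14 14 15 27 54 75 78 77 78 79 80
 80 80]
L [0. 0.] 0.0 nan
R [0. 0.] 0.0 nan
stop [0.6119 0.259 ] 86.077614
endstop/rail mask centroid [[   0    0   65   90 4397]
foot rect mm ((429.6447448730469, -52.01655960083008), (63.30976867675781, 83.07071685791016), 27.762489318847656)
top [316 216  11  11  90] [320.9667 221.2333]
scene [204 232  11  12  93] [209.4516 237.3763]
knob tri (array([ 0.4269, -0.0468,  0.1873]), np.float64(0.0012786611316457864)) top z=.198 [ 0.4266 -0.0451  0.198 ] scene .195 [ 0.4274 -0.0505  0.195 ]
+a [0.8849 0.4658] [33.6 33.2 33.2 33.6 33.2 33.2 33.2 33.2 33.2]
-a [-0.8849 -0.4658] [33.2 33.6 34.  34.4 36.  35.6 35.2 35.2 39.2]
+b [-0.4658  0.8849] [30.  30.4 30.8 30.8 32.  36.  34.8 36.8 34.8]
-b [ 0.4658 -0.8849] [36.4 37.2  nan  nan  nan  nan  nan 41.2 35.6]
```

```bash
cat > m2.py <<'E'
from h import *
t=cv2.imread("pics/top0.png")
S=cv2.GaussianBlur(cv2.cvtColor(t,cv2.COLOR_BGR2HSV)[...,1],(3,3),0).astype(float)
th=48
def fit(P,z):
    W=np.array([plane("top",p,z)[:2] for p in P]);x=cv2.fitLine(W.astype(np.float32),cv2.DIST_HUBER,0,.001,.001).ravel();d=x[:2]*np.sign(x[0]);c=x[2:];return c,d,np.abs((W-c)@[-d[1],d[0]]).max()
out={}
for n,s in(("L",-1),("R",1)):
    P=[]
    for v in range(167,190):
        r=S[v];c=int(211.5-(v-175)*.12);seg=[u for u in range(c,c+s*14,s) if r[u]<th]
        if seg and seg[0]!=c: u=seg[0];P.append((u-s*(th-r[u])/(r[u-s]-r[u]),v))
    c,d,e=fit(P,.016);out[n]=(c,d);print(n,len(P),c,np.degrees(np.arctan2(d[1],d[0])),e)
(cl,dl),(cr,dr)=out["L"],out["R"]
d=(dl+dr);d/=np.linalg.norm(d);nrm=np.array([-d[1],d[0]])
E=[]
for u in range(207,219):
    v=172
    while S[v,u]>=th:v-=1
    E.append((u,v+(th-S[v,u])/(S[v+1,u]-S[v,u])))
c,de,e=fit(E,.016);print("stop",c,np.degrees(np.arctan2(de[1],de[0])),e)
yaw=np.arctan2(d[1],d[0]);mid=(((cl+cr)/2)@nrm)
print("gap mm",((cl-cr)@nrm)*1000,"yaw",np.degrees(yaw))
home=nrm*mid+d*((c@d)-.032);print("home",home,"mouth",home-.084*d)
# predicted features vs. image
for q in((-66,24),(-66,-24),(-66,56),(-66,-56),(32,24),(32,-24)):
    P=home+d*q[0]/1e3+nrm*q[1]/1e3;print(q,(proj("top",[*P,.004 if abs(q[1])>50 else .016])-[180,145]+.5)*5)
cs=[plane("top",((x+.5)/5-.5+285,(y+.5)/5-.5+195),.008)[:2] for x,y in((540-380,92),(588-380,182),(500-380,228),(450-380,135))]
for i in range(4):
    e=cs[(i+1)%4]-cs[i];print("foot edge",np.linalg.norm(e),np.degrees(np.arctan2(e[1],e[0]))%90)
print("foot centre",np.mean(cs,0))
E
python3 m2.py
```

```text
L 23 [0.5626 0.2816] -3.6280162 0.001173481245672401
R 23 [0.563  0.2435] -30.517902 0.010792087808215159
stop [0.6141 0.2563] 84.658516 0.0008974171577117246
gap mm 36.344215 yaw -17.072958
home [0.5808 0.257 ] mouth [0.5005 0.2817]
(-66, 24) [ 87.4785 228.7394]
(-66, -24) [163.437  254.1105]
(-66, 56) [ 39.5364 214.8373]
(-66, -56) [215.3477 273.5676]
(32, 24) [141.6613  76.0225]
(32, -24) [217.0203 100.9352]
foot edge 0.06015603700374364 28.600858381484727
foot edge 0.05921456371495485 28.778164795413332
foot edge 0.06211757779637342 29.093151386057954
foot edge 0.05977438610949182 26.89824770187053
foot centre [ 0.4264 -0.047 ]
```

```bash
sed -i 's/if r\[u\]<th\]/if r[u]<th and abs(u-c)>3]/; s/        if seg and.*/        if seg: u=seg[0];P.append((u-s*(th-r[u])\/(r[u-s]-r[u]),v))/' m2.py; sed -i 's/    c,d,e=fit(P,.016);out/    print(np.round([p[0] for p in P],1)); c,d,e=fit(P,.016);out/' m2.py; python3 m2.py | head -20
```

```text
[204.6 204.5 204.4 204.4 204.3 204.1 203.9 203.7 203.6 203.5 203.4 203.4
 203.3 203.1 203.  202.8 202.7 202.7 202.8 202.8 202.8 202.7 202.7]
L 23 [0.5626 0.2816] -3.6280162 0.001173481245672401
[220.8 220.5 220.4 220.2 220.  219.8 219.7 219.7 219.7 219.6 219.4 219.2
 219.  218.7 218.5 218.5 218.4 218.1 214.5 217.  215.5 209.  214. ]
R 23 [0.5748 0.2335] -6.3715386 0.025395620479727175
stop [0.6141 0.2563] 84.658516 0.0008974171577117246
gap mm 46.864017 yaw -4.999777
home [0.582  0.2564] mouth [0.4983 0.2637]
(-66, 24) [109.2763 240.0299]
(-66, -24) [189.1535 249.0327]
(-66, 56) [ 58.4922 236.8274]
(-66, -56) [243.3685 257.6678]
(32, 24) [129.9627  79.8285]
(32, -24) [209.0998  88.6572]
foot edge 0.06015603700374364 28.600858381484727
foot edge 0.05921456371495485 28.778164795413332
foot edge 0.06211757779637342 29.093151386057954
foot edge 0.05977438610949182 26.89824770187053
foot centre [ 0.4264 -0.047 ]
```

```bash
sed -i 's/range(167,190)/range(167,185)/' m2.py; python3 m2.py | sed -n '5,13p'; python3 - <<'E'
import numpy as np
from workcell import bot
o=bot.get_obs();print(o["q"])
E
```

```text
219.  218.7 218.5 218.5 218.4 218.1]
R 18 [0.5714 0.2339] -6.1992397 0.0005883611567754787
stop [0.6141 0.2563] 84.658516 0.0008974171577117246
gap mm 46.98888 yaw -5.2442875
home [0.582  0.2566] mouth [0.4983 0.2643]
(-66, 24) [108.536  239.7929]
(-66, -24) [188.3689 249.1337]
(-66, 56) [ 57.7889 236.369 ]
(-66, -56) [242.5625 257.992 ]
[ 6.99575911e+01  5.00877094e+00  1.00374675e+01  9.51001282e+01
 -5.77065439e-04  8.99992706e+01]
```

```bash
cat > to.py <<'E'
import sys
from h import *
from scipy.spatial.transform import Rotation as R
o=bot.get_obs();x,y,z,w=map(float,sys.argv[1:5])
T=R.from_euler("xyz",o["tcp_rot"],degrees=True).as_matrix()
print("t %.2f"%o["time"],"pos",o["ee_pos"],"rot",o["tcp_rot"],"open %.4f grip %.1f"%(o["opening"],o["grasp_force"]),"F",o["wrist_force"],"M",o["torque"])
print("  go tool",T.T@(np.array([x,y,z])-o["ee_pos"]),"turn",-((w-o["tcp_rot"][2]+180)%360-180), "q",o["q"],"eff",o["joint_efforts"])
E
python3 - <<'E'
from h import *
for p in((255,175),(300,198),(288,104),(340,146)):print("drawer",p,plane("top",p,.19))
for p in((182,247),(232,245)):print("knife",plane("top",p,.01))
E
python3 drive.py '[{"tx":-0.024, "ty":-0.025, "yaw":7, "jaw":0.085}, {"tx":-0.048, "ty":-0.05, "yaw":14, "jaw":0.085}, {"tx":-0.072, "ty":-0.075, "yaw":21, "jaw":0.085}, {"tx":-0.097, "ty":-0.1, "yaw":28, "jaw":0.085}, {"tx":-0.121, "ty":-0.125, "yaw":35, "jaw":0.085}]'; python3 to.py .33 .2 .27 40
```

```text
drawer (255, 175) [0.5448 0.1283 0.19  ]
drawer (300, 198) [0.4868 0.009  0.19  ]
drawer (288, 104) [0.741  0.0442 0.19  ]
drawer (340, 146) [ 0.6288 -0.0957  0.19  ]
knife [0.3556 0.3372 0.01  ]
knife [0.3653 0.1901 0.01  ]
time: 0.52
ee_pos: [0.2595, 0.3562, 0.2559]
tcp_rot: [-180.0, 0.0, 124.6]
wrist_force: [0.5, 0.3, 0.5]
opening: 0.0849
grasp_force: 0.0
t 0.52 pos [0.2595 0.3562 0.2559] rot [-179.9716    0.0158  124.6458] open 0.0849 grip 0.0 F [0.5105 0.3354 0.5486] M [ 0.0163  0.0129 -0.0459]
  go tool [-0.1686 -0.0308 -0.0141] turn 84.6458271838465 q [ 53.9291  -9.8543  -4.2872  95.5991  -0.0055 109.2833] eff [  8.1135 -31.8977  47.8335   0.1502   0.1428  -1.0497]
```

```bash
python3 drive.py '[{"tx":-0.033, "ty":-0.006, "yaw":-7, "jaw":0.085}, {"tx":-0.066, "ty":-0.012, "yaw":-14, "jaw":0.085}, {"tx":-0.1, "ty":-0.018, "yaw":-21, "jaw":0.085}, {"tx":-0.134, "ty":-0.024, "yaw":-28, "jaw":0.085}, {"tx":-0.168, "ty":-0.03, "yaw":-35, "jaw":0.085}]'; python3 to.py .4265 -.046 .256 180
```

```text
time: 0.93
ee_pos: [0.3281, 0.2089, 0.2561]
tcp_rot: [-180.0, -0.0, 156.4]
wrist_force: [0.2, 0.2, 0.1]
opening: 0.085
grasp_force: 0.0
t 0.93 pos [0.3281 0.2089 0.2561] rot [-179.998    -0.0013  156.4019] open 0.0850 grip 0.0 F [0.1673 0.2355 0.0836] M [ 0.0398 -0.0481  0.0456]
  go tool [-0.1922 -0.1942  0.0001] turn -23.59811144198801 q [ 32.4914 -16.8375  -9.9163  96.9236  -0.0001  56.0895] eff [  8.72   -28.1801  46.4037   0.4808   0.0585   3.6359]
```

```bash
python3 drive.py '[{"tx":-0.026, "ty":-0.026, "yaw":-6, "jaw":0.085}, {"tx":-0.052, "ty":-0.052, "yaw":-12, "jaw":0.085}, {"tx":-0.078, "ty":-0.078, "yaw":-18, "jaw":0.085}, {"tx":-0.104, "ty":-0.104, "yaw":-22, "jaw":0.085}, {"tx":-0.13, "ty":-0.13, "yaw":-22, "jaw":0.085}]'; python3 to.py .4265 -.046 .256 180; python3 - <<'E'
from h import *
a=bot.camera("scene");b=bot.camera("top")
cv2.imwrite("pics/v2.png",np.hstack([crop(a,60,60,200,240,2),crop(b,190,144,200,240,2)]))
E
```

```text
time: 1.35
ee_pos: [0.3927, 0.0411, 0.2563]
tcp_rot: [180.0, 0.0, 178.4]
wrist_force: [1.1, 1.0, 0.8]
opening: 0.0846
grasp_force: 0.0
t 1.35 pos [0.3927 0.0411 0.2563] rot [179.9868   0.0134 178.4371] open 0.0846 grip 0.0 F [1.132  1.0008 0.8119] M [ 0.0108 -0.0121 -0.0354]
  go tool [-0.0362 -0.0861  0.0003] turn -1.5629252198363304 q [  5.9657 -16.0618  -9.3069  96.74     0.0113   7.5286] eff [  9.778  -33.1136  44.505    1.0936  -0.063    1.039 ]
```

View pics/v2.png

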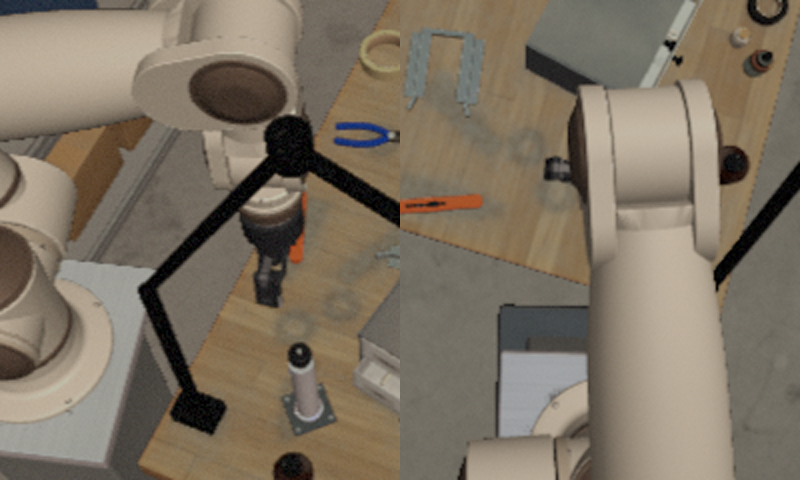

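```bash
python3 - <<'E'
from h import *
print("disc side",tri((180,105),(352,203)))
s=lambda x,y:(60+x/2,60+y/2)
t=lambda x,y:(190+(x-400)/2,144+y/2)
print("wrist low housing",tri(s(272,210),t(557,168)))
for y in(-.05,-.08,-.1): # disc plane: scene ray at y
    for n,p in(("bottom of disc",s(215,125)),("disc ctr",s(238,90)),("forearm lower edge",s(70,135)),("disc right",s(292,85))):
        o,d=ray("scene",p);print(y,n,o+d*(y-o[1])/d[1])
for z in(.5,.6,.7,.8):print(z,"forearm right edge",plane("top",t(722,250),z),"left",plane("top",t(590,250),z),"disc r",plane("top",t(720,130),z))
E
```

```text
disc side (array([ 0.4117, -0.0264,  0.6875]), np.float64(0.0094819909505604))
wrist low housing (array([0.3887, 0.0905, 0.3168]), np.float64(0.019467856678426813))
-0.05 bottom of disc [ 0.3864 -0.05    0.6632]
-0.05 disc ctr [ 0.4132 -0.05    0.7141]
-0.05 forearm lower edge [ 0.2462 -0.05    0.6263]
-0.05 disc right [ 0.4595 -0.05    0.7272]
-0.08 bottom of disc [ 0.3985 -0.08    0.7034]
-0.08 disc ctr [ 0.4237 -0.08    0.7514]
-0.08 forearm lower edge [ 0.2664 -0.08    0.6687]
-0.08 disc right [ 0.4673 -0.08    0.7637]
-0.1 bottom of disc [ 0.4065 -0.1     0.7302]
-0.1 disc ctr [ 0.4307 -0.1     0.7762]
-0.1 forearm lower edge [ 0.2799 -0.1     0.6969]
-0.1 disc right [ 0.4725 -0.1     0.788 ]
0.5 forearm right edge [ 0.3103 -0.0609  0.5   ] left [0.3069 0.067  0.5   ] disc r [ 0.4271 -0.0593  0.5   ]
0.6 forearm right edge [ 0.3114 -0.0406  0.6   ] left [0.3085 0.074  0.6   ] disc r [ 0.4161 -0.0391  0.6   ]
0.7 forearm right edge [ 0.3126 -0.0203  0.7   ] left [0.31  0.081 0.7  ] disc r [ 0.4051 -0.019   0.7   ]
0.8 forearm right edge [0.3138 0.0001 0.8   ] left [0.3115 0.088  0.8   ] disc r [0.3941 0.0011 0.8   ]
```

The arm is half way, with the lamp bar (scene (205,133)) in front of its wrist. By calculation the wrist joint should clear the lamp by about 8 mm. I'll go over the post slowly and watch the joint 1 effort.

```bash
python3 drive.py '[{"tx":-0.012, "ty":-0.02, "yaw":-1, "jaw":0.085}, {"tx":-0.02, "ty":-0.04, "yaw":-1.5, "jaw":0.085}, {"tx":-0.03, "ty":-0.056, "yaw":-1.5, "jaw":0.085}, {"tx":-0.036, "ty":-0.072, "yaw":-1.5, "jaw":0.085}, {"tx":-0.036, "ty":-0.084, "yaw":-1.5, "jaw":0.085}]'; python3 drive.py '[{"jaw":0.085}]'; python3 to.py .4265 -.046 .172 180; python3 - <<'E'
from h import *
a=bot.camera("scene");b=bot.camera("top")
cv2.imwrite("pics/v3.png",np.hstack([crop(a,110,80,130,200,3),crop(b,270,144,130,200,3)]))
E
```

```text
time: 1.87
ee_pos: [0.4265, -0.0435, 0.2557]
tcp_rot: [180.0, -0.0, 179.5]
wrist_force: [1.0, 0.6, 0.9]
opening: 0.0847
grasp_force: 0.0
time: 1.95
ee_pos: [0.4258, -0.0437, 0.2558]
tcp_rot: [-180.0, -0.1, 179.5]
wrist_force: [0.4, 0.6, -0.9]
opening: 0.0854
grasp_force: 0.0
t 1.95 pos [ 0.4258 -0.0437  0.2558] rot [-179.9868   -0.0679  179.4828] open 0.0854 grip 0.0 F [ 0.3767  0.6464 -0.93  ] M [-0.0085  0.0564  0.0156]
  go tool [-0.0008 -0.0022  0.0838] turn -0.5172423529038497 q [ -5.8531 -11.5251  -5.712   95.8795  -0.0194  -5.3359] eff [ -1.2403 -33.2154  46.6322  -0.1369  -0.0784  -0.5376]
```

View pics/v3.png

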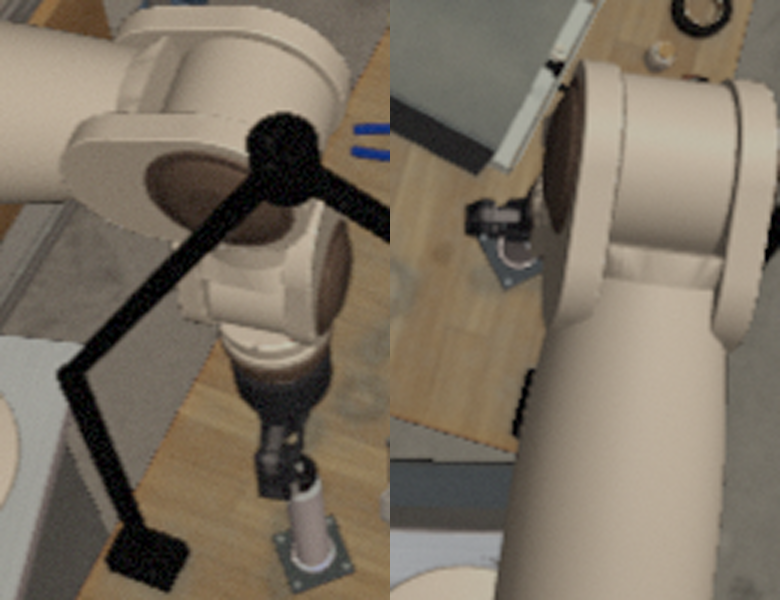

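The gripper stands over the post (fingers at about scene (203,235), post (213,255)), and the wrist clears the lamp. Descending.

```bash
python3 drive.py '[{"ty":-0.002, "tz":0.01, "yaw":-0.5, "jaw":0.085}, {"ty":-0.002, "tz":0.02, "yaw":-0.5, "jaw":0.085}, {"ty":-0.002, "tz":0.028, "yaw":-0.5, "jaw":0.085}, {"ty":-0.002, "tz":0.036, "yaw":-0.5, "jaw":0.085}, {"ty":-0.002, "tz":0.044, "yaw":-0.5, "jaw":0.085}]' | sed -n 2,4p; python3 to.py .4265 -.046 .171 180;  python3 drive.py '[{"tz":0.008, "jaw":0.085}, {"tz":0.016, "jaw":0.085}, {"tz":0.024, "jaw":0.085}, {"tz":0.032, "jaw":0.085}, {"tz":0.0405, "jaw":0.085}]'| sed -n 2,4p; python3 drive.py '[{"jaw":0.085}]'>/dev/null;python3 to.py .4265 -.046 .171 180
```

```text
ee_pos: [0.4256, -0.0443, 0.2111]
tcp_rot: [180.0, -0.0, -179.9]
wrist_force: [-0.1, 0.0, 0.1]
t 2.47 pos [ 0.4256 -0.0443  0.2111] rot [ 179.9948   -0.0369 -179.8895] open 0.0850 grip 0.0 F [-0.1389  0.0158  0.0554] M [-0.0391 -0.0238  0.0231]
  go tool [-0.0009 -0.0017  0.0401] turn 0.11052110001969595 q [ -5.939  -12.3649 -11.379   91.0231   0.0013  -6.0495] eff [  0.039  -33.1572  47.8412   0.4983   0.0013   0.0034]
ee_pos: [0.4259, -0.0446, 0.1711]
tcp_rot: [-180.0, 0.0, -179.9]
wrist_force: [-1.0, 0.9, -0.1]
t 2.97 pos [ 0.4252 -0.0446  0.1699] rot [ 179.9879   -0.1244 -179.9243] open 0.0852 grip 0.0 F [-0.3497  0.6456 -0.3514] M [-0.0133  0.0108  0.0108]
  go tool [-0.0013 -0.0014 -0.0011] turn 0.0756643997434594 q [ -5.986  -12.5934 -16.1085  86.6099  -0.0011  -6.0616] eff [  0.0133 -34.1608  47.661   -0.4419   0.0002   0.0004]
```

```bash
python3 drive.py '[{"jaw":0.03}, {"jaw":0.03}, {"jaw":0.03}, {"jaw":0.03}, {"jaw":0.03}]' 60|tail -2; python3 drive.py '[{"jaw":0.03}, {"jaw":0.03}, {"jaw":0.03}, {"jaw":0.03}, {"jaw":0.03}]' 60;python3 to.py .4 -.046 .2 180
```

```text
opening: 0.032
grasp_force: 59.4
time: 3.8
ee_pos: [0.4262, -0.0449, 0.1725]
tcp_rot: [-180.0, 0.1, -179.9]
wrist_force: [0.0, -3.5, 5.6]
opening: 0.0323
grasp_force: 59.6
t 3.80 pos [ 0.4262 -0.0449  0.1725] rot [-179.9554    0.0753 -179.9303] open 0.0323 grip 59.6 F [ 0.0386 -3.5161  5.5626] M [-0.5821  0.1535  0.0238]
  go tool [ 0.0261 -0.0011 -0.0275] turn 0.06965158404750582 q [ -5.9942 -12.6558 -15.8728  86.7034  -0.0364  -6.0638] eff [  1.29   -30.718   44.2381  -0.1436   0.8812   0.0038]
```

```bash
python3 drive.py '[{"tz":-0.008, "jaw":0.03}, {"tz":-0.016, "jaw":0.03}, {"tz":-0.024, "jaw":0.03}, {"tz":-0.032, "jaw":0.03}, {"tz":-0.04, "jaw":0.03}]' 60|tail -2; python3 drive.py '[{"tx":0.006, "jaw":0.03}, {"tx":0.012, "jaw":0.03}, {"tx":0.018, "jaw":0.03}, {"tx":0.024, "jaw":0.03}, {"tx":0.028, "jaw":0.03}]' >/dev/null;python3 to.py .395 .05 .21 150;python3 - <<'E'
from h import *
a=bot.camera("scene");cv2.imwrite("pics/v4.png",crop(a,130,180,130,130,4))
E
```

```text
opening: 0.0322
grasp_force: 60.3
t 4.63 pos [ 0.3967 -0.0446  0.2115] rot [ 179.9955   -0.0377 -179.9215] open 0.0325 grip 60.3 F [-0.4259  0.0391 -5.6957] M [ 0.0443  0.0213 -0.0175]
  go tool [0.0016 0.0946 0.0015] turn 30.078508936609296 q [ -6.4177 -16.2965 -14.4751  91.8593   0.0002  -6.4962] eff [  0.1132 -30.515   50.3229  -0.1149  -0.0006   0.0128]
```

View pics/v4.png

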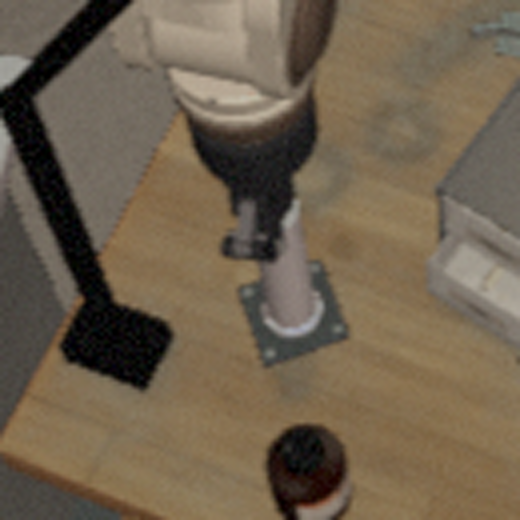

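The post hangs upright in the fingers, weighing 5.7 N. Its foot corners in the crop are (240,290), (318,262), (350,335) and (268,365). Next I'll take the foot yaw from them and move towards the mouth.

```bash
python3 - <<'E'
from h import *
z=.047
cs=[plane("scene",((x+.5)/4-.5+130,(y+.5)/4-.5+180),z)[:2] for x,y in((240,290),(318,262),(350,335),(268,365))]
for i in range(4):
    e=cs[(i+1)%4]-cs[i];print(np.linalg.norm(e),np.degrees(np.arctan2(e[1],e[0]))%90)
print(np.mean(cs,0))
E
python3 drive.py '[{"ty":0.02, "yaw":5, "jaw":0.03}, {"ty":0.04, "yaw":10, "jaw":0.03}, {"ty":0.065, "yaw":15, "jaw":0.03}, {"ty":0.09, "yaw":20, "jaw":0.03}, {"ty":0.115, "yaw":25, "jaw":0.03}]' 60|sed -n 2,3p; python3 to.py .41 .268 .21 146
```

```text
0.05869930133509908 28.576399574573593
0.06100360311561729 30.89381984346192
0.06065364737367384 28.490539447746244
0.06086497636763909 29.05879380071852
[ 0.3986 -0.0493]
ee_pos: [0.3974, 0.0713, 0.2117]
tcp_rot: [180.0, 0.0, 154.8]
t 5.10 pos [0.3974 0.0713 0.2117] rot [179.9897   0.012  154.7981] open 0.0328 grip 60.8 F [ 1.6936  0.2342 -5.8567] M [-0.0194 -0.0597  0.0177]
  go tool [0.0723 0.1833 0.0017] turn 8.798141034214382 q [ 10.1722 -15.7256 -14.0058  91.704    0.0015  35.374 ] eff [ -5.9498 -33.7025  49.0944   0.425    0.0077  -2.9397]
```

```bash
python3 drive.py '[{"tx":0.014, "ty":0.036, "yaw":3, "jaw":0.03}, {"tx":0.028, "ty":0.072, "yaw":6, "jaw":0.03}, {"tx":0.042, "ty":0.108, "yaw":8.8, "jaw":0.03}, {"tx":0.056, "ty":0.144, "yaw":8.8, "jaw":0.03}, {"tx":0.07, "ty":0.18, "yaw":8.8, "jaw":0.03}]' 60|sed -n 2,3p; python3 drive.py '[{"jaw":0.03}, {"jaw":0.03}]'>/dev/null; python3 to.py .4525 .2685 .1735 146.1; python3 - <<'E'
from h import *
b=bot.camera("top");cv2.imwrite("pics/v5.png",crop(b,160,140,130,130,4))
E
```

```text
ee_pos: [0.4096, 0.265, 0.2117]
tcp_rot: [180.0, 0.0, 146.3]
t 5.68 pos [0.4096 0.2647 0.211 ] rot [-179.9243   -0.0243  146.4721] open 0.0323 grip 61.4 F [-0.8676 -0.7361 -6.5042] M [-0.004   0.1275 -0.0294]
  go tool [-0.0337  0.0269  0.0374] turn 0.3721077360471554 q [32.8762 -4.1704 -4.1503 90.0993 -0.008  66.404 ] eff [  2.0158 -43.9737  50.8665  -0.5685   0.3088   0.276 ]
```

View pics/v5.png

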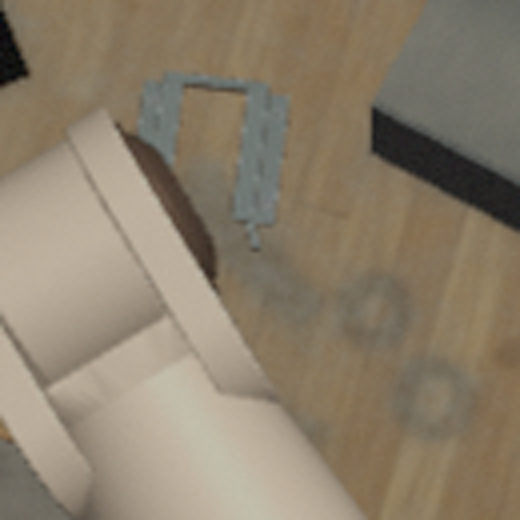

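```bash
python3 drive.py '[{"tx":-0.017, "ty":0.013, "jaw":0.03}, {"tx":-0.0337, "ty":0.0269, "tz":0.008, "yaw":0.37, "jaw":0.03}, {"tx":-0.0337, "ty":0.0269, "tz":0.018, "yaw":0.37, "jaw":0.03}, {"tx":-0.0337, "ty":0.0269, "tz":0.028, "yaw":0.37, "jaw":0.03}, {"tx":-0.0337, "ty":0.0269, "tz":0.036, "yaw":0.37, "jaw":0.03}]' 60|sed -n 2,3p; python3 drive.py '[{"jaw":0.03}, {"jaw":0.03}]'>/dev/null; python3 to.py .482 .2658 .1735 146.1
```

```text
ee_pos: [0.4527, 0.2655, 0.1746]
tcp_rot: [-179.9, -0.0, 145.8]
t 6.32 pos [0.4523 0.2662 0.1756] rot [-179.954    -0.0236  145.8976] open 0.0322 grip 61.9 F [ 0.6295  0.8423 -5.7284] M [-0.0316 -0.0069  0.0116]
  go tool [-0.0248  0.0163  0.002 ] turn -0.20236237531312895 q [30.4735  0.7019 -3.3006 86.0492  0.0016 64.5759] eff [ -0.2131 -49.7348  48.8544  -0.1278  -0.0009  -0.0017]
```

```bash
python3 drive.py '[{"tx":-0.005, "ty":0.003, "tz":0.0015, "yaw":-0.2, "jaw":0.03}, {"tx":-0.01, "ty":0.007, "tz":0.0015, "yaw":-0.2, "jaw":0.03}, {"tx":-0.015, "ty":0.01, "tz":0.0015, "yaw":-0.2, "jaw":0.03}, {"tx":-0.02, "ty":0.013, "tz":0.0015, "yaw":-0.2, "jaw":0.03}, {"tx":-0.0248, "ty":0.0163, "tz":0.0015, "yaw":-0.2, "jaw":0.03}]' 60|sed -n 2,4p; python3 drive.py '[{"jaw":0.03}, {"jaw":0.03}]'>/dev/null; python3 to.py .512 .263 .1735 146.1
```

```text
ee_pos: [0.4835, 0.2663, 0.1745]
tcp_rot: [180.0, 0.0, 146.1]
wrist_force: [0.5, -0.4, -5.8]
t 6.90 pos [0.483  0.2663 0.1741] rot [-179.9748   -0.0179  146.0876] open 0.0320 grip 62.1 F [-0.6852  0.2118 -5.2841] M [-0.0412  0.0165  0.0226]
  go tool [-0.0259  0.0135  0.0006] turn -0.012421145803500622 q [28.8662  4.3261  0.2874 85.9919  0.0044 62.7786] eff [ -0.2672 -54.8113  50.5955  -0.179   -0.0372  -0.0332]
```

```bash
python3 drive.py '[{"tz":0.001, "jaw":0.03}, {"tx":-0.003, "ty":0.0015, "tz":0.001, "jaw":0.03}, {"tx":-0.006, "ty":0.003, "tz":0.001, "jaw":0.03}, {"tx":-0.009, "ty":0.0045, "tz":0.001, "jaw":0.03}, {"tx":-0.012, "ty":0.006, "tz":0.001, "jaw":0.03}]' 60|sed -n 2,4p; python3 to.py .512 .263 .1735 146.1;python3 drive.py '[{"tx":-0.003, "ty":0.0015, "jaw":0.03}, {"tx":-0.006, "ty":0.003, "jaw":0.03}, {"tx":-0.009, "ty":0.0045, "jaw":0.03}, {"tx":-0.012, "ty":0.006, "jaw":0.03}, {"tx":-0.014, "ty":0.007, "jaw":0.03}]' 60|sed -n 2,4p; python3 to.py .537 .2607 .1735 146.1
```

```text
ee_pos: [0.4963, 0.2646, 0.1734]
tcp_rot: [180.0, 0.0, 146.1]
wrist_force: [0.2, 0.3, -6.4]
t 7.32 pos [0.4963 0.2646 0.1734] rot [179.9891   0.0071 146.1143] open 0.0318 grip 62.1 F [ 0.2271  0.2601 -6.3689] M [-0.0397 -0.0169 -0.0322]
  go tool [-0.0139  0.0074 -0.0001] turn 0.014259916299238284 q [28.0631  5.7825  1.7712 85.9758 -0.0011 61.9489] eff [  0.3821 -57.4734  49.6052  -0.0092  -0.0039   0.0683]
ee_pos: [0.512, 0.2626, 0.1732]
tcp_rot: [-180.0, 0.0, 146.1]
wrist_force: [0.4, -0.1, -5.6]
t 7.73 pos [0.512  0.2626 0.1732] rot [-179.9989    0.0039  146.1065] open 0.0322 grip 62.1 F [ 0.3698 -0.0663 -5.5693] M [-0.0114  0.0267  0.0316]
  go tool [-0.0218  0.0124 -0.0003] turn 0.006483162471937476 q [27.1544  7.5645  3.7042 86.1388 -0.004  61.0479] eff [  0.2019 -59.2014  49.862    0.0194   0.0183   0.0232]
```

```bash
python3 drive.py '[{"tx":-0.005, "ty":0.0025, "jaw":0.03}, {"tx":-0.01, "ty":0.005, "jaw":0.03}, {"tx":-0.014, "ty":0.008, "jaw":0.03}, {"tx":-0.018, "ty":0.01, "jaw":0.03}, {"tx":-0.0218, "ty":0.0124, "jaw":0.03}]' 60|sed -n 2,4p; python3 to.py .56 .2586 .1735 146.1
```

```text
ee_pos: [0.5371, 0.2607, 0.1732]
tcp_rot: [-180.0, -0.0, 146.1]
wrist_force: [-0.7, 0.3, -5.9]
t 8.15 pos [0.5371 0.2607 0.1732] rot [-179.9947   -0.0025  146.1058] open 0.0322 grip 62.1 F [-0.7098  0.2942 -5.9358] M [0.0153 0.0134 0.0215]
  go tool [-0.0202  0.011  -0.0003] turn 0.005759951851786127 q [25.8936 10.5614  7.0808 86.5253 -0.0005 59.7879] eff [  0.298  -63.1399  49.4513  -0.0695   0.0027   0.06  ]
```

```bash
python3 drive.py '[{"tx":-0.004, "ty":0.0025, "jaw":0.03}, {"tx":-0.008, "ty":0.005, "jaw":0.03}, {"tx":-0.012, "ty":0.007, "jaw":0.03}, {"tx":-0.016, "ty":0.009, "jaw":0.03}, {"tx":-0.02, "ty":0.0113, "jaw":0.03}]' 60|sed -n 2,4p; python3 to.py .574 .2573 .1735 146.1
```

```text
ee_pos: [0.5599, 0.2589, 0.1733]
tcp_rot: [-180.0, 0.0, 146.1]
wrist_force: [0.2, 0.8, -6.1]
t 8.57 pos [0.5599 0.2589 0.1733] rot [-179.9955    0.0002  146.1085] open 0.0321 grip 62.1 F [ 0.195   0.7948 -6.0515] M [-0.0184 -0.0164  0.0166]
  go tool [-0.0126  0.0065 -0.0002] turn 0.008453801579577203 q [24.8192 13.3325 10.3222 86.9935 -0.0025 58.7107] eff [  0.3236 -66.2519  49.3406  -0.0617  -0.0008   0.0668]
```

```bash
python3 drive.py '[{"tx":-0.003, "ty":0.0015, "jaw":0.03}, {"tx":-0.006, "ty":0.003, "jaw":0.03}, {"tx":-0.009, "ty":0.0045, "jaw":0.03}, {"tx":-0.012, "ty":0.0065, "jaw":0.03}, {"tx":-0.0135, "ty":0.0073, "jaw":0.03}]' 60|sed -n 2,4p; python3 drive.py '[{"tx":-0.0015, "ty":0.0008, "jaw":0.03}, {"tx":-0.003, "ty":0.0016, "jaw":0.03}, {"tx":-0.0045, "ty":0.0024, "jaw":0.03}]' 60|sed -n 2,4p; python3 to.py .582 .2566 .1735 146.1
```

```text
ee_pos: [0.5752, 0.2575, 0.1733]
tcp_rot: [180.0, 0.0, 146.1]
wrist_force: [-0.7, 0.0, -6.5]
ee_pos: [0.5799, 0.257, 0.1733]
tcp_rot: [-180.0, -0.0, 146.1]
wrist_force: [0.7, 0.4, -5.9]
t 9.23 pos [0.5799 0.257  0.1733] rot [-179.9978   -0.0007  146.1126] open 0.0321 grip 62.1 F [ 0.6745  0.4203 -5.8605] M [-0.041   0.0161  0.063 ]
  go tool [-0.002   0.0009 -0.0002] turn 0.012577869092751826 q [23.9024 15.8038 13.2978 87.4962 -0.0005 57.7898] eff [  0.0964 -68.375   49.8369  -0.0251   0.0006   0.0264]
```

Still free. I'll creep on until it touches the stop.

```bash
python3 drive.py '[{"tx":-0.0012, "ty":0.0007, "jaw":0.03}, {"tx":-0.0024, "ty":0.0013, "jaw":0.03}, {"tx":-0.0024, "ty":0.0013, "jaw":0.03}]' 60|sed -n 2,4p; python3 drive.py '[{"tx":-0.0012, "ty":0.0007, "jaw":0.03}, {"tx":-0.0024, "ty":0.0013, "jaw":0.03}, {"tx":-0.0024, "ty":0.0013, "jaw":0.03}]' 60|sed -n 2,4p; python3 to.py .582 .2566 .1735 146.1
```

```text
ee_pos: [0.5825, 0.2567, 0.1732]
tcp_rot: [-180.0, -0.0, 146.1]
wrist_force: [-0.8, -0.5, -4.5]
ee_pos: [0.5849, 0.2564, 0.1733]
tcp_rot: [-180.0, -0.0, 146.1]
wrist_force: [-3.3, -1.2, -3.5]
t 9.73 pos [0.5849 0.2564 0.1733] rot [-179.9593   -0.0339  146.1163] open 0.0319 grip 62.2 F [-3.2764 -1.2023 -3.4707] M [-0.3014  1.1279  0.0835]
  go tool [ 0.0026 -0.0014 -0.0002] turn 0.016262306911585256 q [23.6641 16.478  14.1261 87.7006  0.0068 57.5479] eff [ -0.5385 -67.9072  50.9642  -1.9129  -0.1964   0.0768]
```

```bash
python3 drive.py '[{"tz":0.0008, "jaw":0.03}, {"tz":0.0016, "jaw":0.03}, {"tz":0.0016, "jaw":0.03}]' 60|sed -n 2,4p; python3 drive.py '[{"tx":-0.0012, "ty":0.0007, "jaw":0.03}, {"tx":-0.0012, "ty":0.0007, "jaw":0.03}, {"tx":-0.0012, "ty":0.0007, "jaw":0.03}]' 60|sed -n 2,4p; python3 to.py .582 .2566 .1735 146.1
```

```text
ee_pos: [0.585, 0.2566, 0.1732]
tcp_rot: [179.9, 0.0, 146.1]
wrist_force: [-6.3, -1.3, 5.5]
ee_pos: [0.5861, 0.2564, 0.1733]
tcp_rot: [180.0, 0.0, 146.1]
wrist_force: [-7.1, -0.8, 5.8]
t 10.23 pos [0.5861 0.2564 0.1733] rot [179.9633   0.0157 146.1226] open 0.0321 grip 63.7 F [-7.1043 -0.7502  5.803 ] M [-0.8478  2.1855  0.0978]
  go tool [ 0.0036 -0.0021 -0.0002] turn 0.022562138466014403 q [23.6209 16.547  14.213  87.6265  0.0064 57.4984] eff [ -1.0071 -61.9194  47.5702  -3.9433  -0.2261   0.0816]
```

```bash
python3 drive.py '[{"tx":0.001, "ty":-0.0005, "jaw":0.03}, {"tx":0.002, "ty":-0.001, "jaw":0.06}, {"tx":0.002, "ty":-0.001, "jaw":0.06}, {"tx":0.002, "ty":-0.001, "jaw":0.06}, {"tx":0.002, "ty":-0.001, "jaw":0.06}]'|sed -n 2,6p; python3 drive.py '[{"tz":-0.01, "jaw":0.06}, {"tz":-0.02, "jaw":0.06}, {"tz":-0.027, "jaw":0.06}, {"tz":-0.027, "jaw":0.06}]'|sed -n 2,6p;python3 to.py .584 .2566 .200 146.1; python3 - <<'E'
from h import *
a=bot.camera("scene");b=bot.camera("top");cv2.imwrite("pics/v6.png",np.hstack([crop(a,220,90,90,120,4),crop(b,170,130,90,120,4)]))
E
```

```text
ee_pos: [0.5848, 0.2568, 0.1721]
tcp_rot: [179.9, 0.0, 146.1]
wrist_force: [-0.1, -0.4, -0.1]
opening: 0.0597
grasp_force: 0.0
ee_pos: [0.5851, 0.257, 0.2015]
tcp_rot: [179.8, 0.1, 146.1]
wrist_force: [0.7, -0.3, 1.6]
opening: 0.0596
grasp_force: 0.0
t 10.98 pos [0.5851 0.257  0.2015] rot [179.8256   0.1104 146.1083] open 0.0596 grip 0.0 F [ 0.7407 -0.276   1.5582] M [ 0.0413  0.0019 -0.0125]
  go tool [ 0.0007 -0.001   0.0015] turn 0.008331906601029004 q [23.7113 16.5059 17.2703 90.558   0.0002 57.6028] eff [ -0.0031 -62.9045  45.8198   0.3832  -0.0007   0.0001]
```

View pics/v6.png

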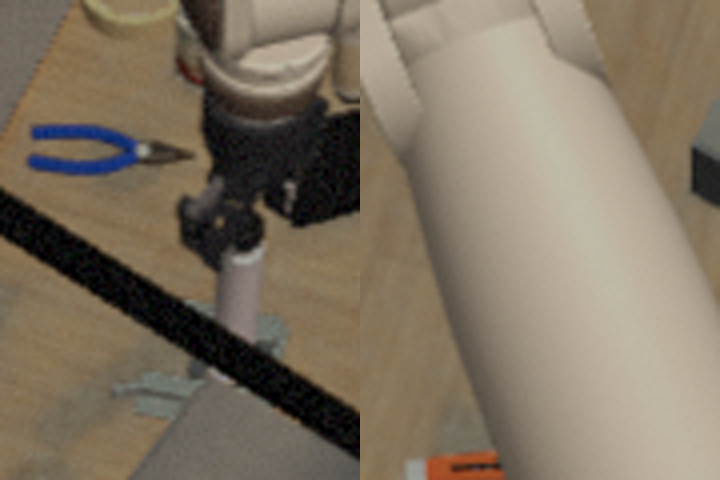

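The post stands upright in the rail at the stop (sleeve at scene (280,160)), and the cutters are untouched. Now I'll grip the knob.

```bash
python3 drive.py '[{"jaw":0.025}, {"jaw":0.025}, {"jaw":0.025}, {"jaw":0.025}, {"jaw":0.025}]' 80 >/dev/null; python3 drive.py '[{"jaw":0.025}, {"jaw":0.025}]' 80 >/dev/null; python3 to.py .584 .2566 .2705 146.1; python3 drive.py '[{"tz":-0.004, "jaw":0.025}, {"tz":-0.008, "jaw":0.025}, {"tz":-0.012, "jaw":0.025}, {"tz":-0.016, "jaw":0.025}, {"tz":-0.02, "jaw":0.025}]' 80 | tail -5;python3 to.py .584 .2566 .2705 146.1
```

```text
t 11.67 pos [0.5843 0.2567 0.1983] rot [-179.9726   -0.0177  146.1102] open 0.0279 grip 78.8 F [-0.3566  0.9836 -1.9921] M [ 0.0315 -0.0121 -0.0377]
  go tool [ 0.0002 -0.0003 -0.0722] turn 0.010201368524349164 q [23.7152 16.5827 17.015  90.4649  0.0003 57.605 ] eff [ -0.1669 -66.4758  47.9579   0.0933  -0.0508  -0.0036]
ee_pos: [0.5841, 0.2565, 0.2185]
tcp_rot: [-179.9, -0.0, 146.1]
wrist_force: [-0.5, -0.6, -10.5]
opening: 0.0279
grasp_force: 79.4
t 12.08 pos [0.5841 0.2565 0.2185] rot [-179.9214   -0.0406  146.1075] open 0.0279 grip 79.4 F [ -0.465   -0.6223 -10.5067] M [-0.2476  0.3081 -0.0498]
  go tool [ 0.0002 -0.     -0.052 ] turn 0.007461571949818335 q [23.7118 16.8917 19.6246 92.821  -0.0079 57.6043] eff [  0.0557 -72.1457  52.1515  -0.8838   0.1312   0.0046]
```

```bash
python3 drive.py '[{"tz":-0.008, "jaw":0.025}, {"tz":-0.016, "jaw":0.025}, {"tz":-0.024, "jaw":0.025}, {"tz":-0.032, "jaw":0.025}, {"tz":-0.04, "jaw":0.025}]' 80 | sed -n 2,4p;python3 drive.py '[{"tz":-0.003, "jaw":0.025}, {"tz":-0.006, "jaw":0.025}, {"tz":-0.008, "jaw":0.025}, {"tz":-0.010, "jaw":0.025}, {"tz":-0.012, "jaw":0.025}]' 80 | sed -n 2,5p;python3 to.py .584 .2566 .2705 146.1
```

```text
ee_pos: [0.5843, 0.2566, 0.2597]
tcp_rot: [-180.0, 0.0, 146.1]
wrist_force: [-1.8, -1.4, -11.2]
ee_pos: [0.5844, 0.2567, 0.2707]
tcp_rot: [-180.0, -0.0, 146.1]
wrist_force: [-0.7, -1.4, -10.3]
opening: 0.028
t 12.92 pos [0.5844 0.2567 0.2707] rot [-179.9949   -0.0103  146.1127] open 0.0280 grip 79.6 F [ -0.7381  -1.3711 -10.2502] M [-0.3229  0.2835  0.0664]
  go tool [ 0.0002 -0.0003  0.0002] turn 0.012717247708565083 q [23.7155 18.2266 27.1265 98.9097  0.006  57.6028] eff [  0.2829 -72.6223  51.4178  -0.781    0.2204   0.0047]
```

Raised 72.4 mm. I'll creep up to feel the stop.

```bash
python3 drive.py '[{"tz":-0.001, "jaw":0.025}, {"tz":-0.002, "jaw":0.025}, {"tz":-0.002, "jaw":0.025}]' 80 | sed -n 2,4p;python3 drive.py '[{"tz":-0.001, "jaw":0.025}, {"tz":-0.001, "jaw":0.025}]' 80 | sed -n 2,4p;python3 to.py .584 .2566 .2705 146.1
```

```text
ee_pos: [0.5842, 0.2567, 0.2716]
tcp_rot: [-179.9, -0.1, 146.1]
wrist_force: [-0.8, -0.9, -16.8]
ee_pos: [0.5841, 0.2567, 0.2717]
tcp_rot: [-179.8, -0.1, 146.1]
wrist_force: [-1.8, 0.2, -25.3]
t 13.33 pos [0.5841 0.2567 0.2717] rot [-179.8474   -0.108   146.1117] open 0.0276 grip 81.2 F [ -1.7701   0.1764 -25.299 ] M [-0.1504  0.1354 -0.0265]
  go tool [ 0.0001 -0.0001  0.0012] turn 0.011731535893943601 q [23.7163 18.4176 27.489  99.2581  0.0095 57.6044] eff [  0.0181 -81.5569  58.5345  -0.2616   0.0965  -0.0016]
```

```bash
for i in 1 ; do python3 drive.py '[{"yaw":4, "jaw":0.025}, {"yaw":8, "jaw":0.025}, {"yaw":12, "jaw":0.025}, {"yaw":16, "jaw":0.025}, {"yaw":20, "jaw":0.025}]' 80 >/dev/null;python3 to.py .584 .2566 .2705 146.1; done;  python3 drive.py '[{"yaw":4, "jaw":0.025}, {"yaw":8, "jaw":0.025}, {"yaw":12, "jaw":0.025}, {"yaw":16, "jaw":0.025}, {"yaw":20, "jaw":0.025}]' 80 >/dev/null;python3 to.py .584 .2566 .2705 146.1
```

```text
t 13.75 pos [0.5839 0.2564 0.2717] rot [-179.7792   -0.03    125.9142] open 0.0276 grip 81.2 F [ -2.2645  -2.4868 -24.0988] M [-0.5313  0.5091  0.0971]
  go tool [0.0002 0.0002 0.0012] turn -20.185758040071732 q [23.7094 18.4088 27.478  99.2913 -0.0173 77.7951] eff [  0.626  -81.3988  59.0656  -1.134    0.3979  -1.3216]
t 14.17 pos [0.5837 0.2562 0.2717] rot [-179.7557    0.0492  105.9113] open 0.0277 grip 81.2 F [ -3.6952  -2.4468 -23.6637] M [-0.6033  0.7782  0.0716]
  go tool [0.0003 0.0004 0.0012] turn -40.18867112371328 q [23.7068 18.4037 27.4699 99.3149 -0.0157 97.7956] eff [  0.6159 -81.2421  59.3759  -1.689    0.3189  -1.3205]
```

```bash
python3 drive.py '[{"yaw":4, "jaw":0.025}, {"yaw":8, "jaw":0.025}, {"yaw":12, "jaw":0.025}, {"yaw":15, "jaw":0.025}]' 80 >/dev/null;python3 to.py .584 .2566 .2705 146.1|head -1;  python3 drive.py '[{"yaw":4, "jaw":0.025}, {"yaw":8, "jaw":0.025}, {"yaw":12, "jaw":0.025}, {"yaw":15, "jaw":0.025}]' 80 >/dev/null;python3 to.py .584 .2566 .2705 146.1
```

```text
t 14.50 pos [0.5836 0.2563 0.2717] rot [-179.7508    0.1033   90.9023] open 0.0278 grip 81.5 F [ -3.5189  -1.9418 -24.6893] M [-0.4855  0.9791  0.049 ]
t 14.83 pos [0.5836 0.2563 0.2715] rot [-179.782     0.1725   75.909 ] open 0.0273 grip 81.4 F [ -2.9745  -2.9488 -25.9826] M [-0.5302  0.8348  0.1811]
  go tool [0.0004 0.0003 0.001 ] turn -70.19096608540335 q [ 23.7117  18.4107  27.4544  99.3217  -0.0027 127.803 ] eff [  0.4091 -82.0924  60.2261  -1.785    0.207   -0.5716]
```

```bash
python3 drive.py '[{"yaw":3, "jaw":0.025}, {"yaw":6, "jaw":0.025}]' 80 >/dev/null;python3 to.py .584 .2566 .2705 146.1|head -1;  python3 drive.py '[{"yaw":3, "jaw":0.025}, {"yaw":6, "jaw":0.025}]' 80 >/dev/null;python3 to.py .584 .2566 .2705 146.1
```

```text
t 15.00 pos [0.5835 0.2562 0.2713] rot [-179.7858    0.214    69.9777] open 0.0279 grip 81.3 F [ -3.8357  -2.6834 -26.3936] M [-0.538   0.8714  0.3049]
t 15.17 pos [0.5835 0.2562 0.2711] rot [-179.7938    0.2531   63.9883] open 0.0271 grip 81.2 F [ -4.3105  -3.2253 -27.7632] M [-0.5538  0.9086  0.4411]
  go tool [0.0006 0.0003 0.0006] turn -82.11169033480991 q [ 23.7127  18.4271  27.4343  99.3336  -0.0063 139.7248] eff [  0.223  -83.063   61.2441  -2.0155   0.2131  -0.6135]
```

```bash
python3 drive.py '[{"yaw":-4, "jaw":0.025}, {"yaw":-8, "jaw":0.025}, {"yaw":-12, "jaw":0.025}, {"yaw":-16, "jaw":0.025}]' 80 >/dev/null;python3 to.py .584 .2566 .2705 146.1|head -1;  python3 drive.py '[{"yaw":-4, "jaw":0.025}, {"yaw":-8, "jaw":0.025}, {"yaw":-12, "jaw":0.025}]' 80 >/dev/null;python3 to.py .584 .2566 .2705 146.1|head -1
```

```text
t 15.50 pos [0.5836 0.2564 0.2716] rot [-179.7726    0.146    80.3105] open 0.0272 grip 81.5 F [ -3.0937  -2.2662 -25.2207] M [-0.4606  0.9176  0.0112]
t 15.75 pos [0.5837 0.2563 0.2717] rot [-179.7624    0.1016   92.3021] open 0.0277 grip 81.5 F [ -2.4579  -2.3258 -24.7282] M [-0.5108  0.7458 -0.0165]
```

```bash
python3 drive.py '[{"yaw":-6, "jaw":0.025}, {"yaw":-12, "jaw":0.025}, {"yaw":-18, "jaw":0.025}, {"yaw":-24, "jaw":0.025}, {"yaw":-30, "jaw":0.025}]' 80 >/dev/null;python3 to.py .584 .2566 .2705 146.1|head -1;  python3 drive.py '[{"yaw":-5, "jaw":0.025}, {"yaw":-10, "jaw":0.025}, {"yaw":-15, "jaw":0.025}, {"yaw":-20, "jaw":0.025}]' 80 >/dev/null;python3 to.py .584 .2566 .2705 146.1|head -1;  python3 drive.py '[{"yaw":-3, "jaw":0.025}, {"yaw":-6, "jaw":0.025}, {"yaw":-9, "jaw":0.025}, {"yaw":-12, "jaw":0.025}]' 80 >/dev/null;python3 to.py .584 .2566 .2705 146.1|head -1
```

```text
t 16.17 pos [0.5838 0.2571 0.2714] rot [-179.788    -0.1071  122.3934] open 0.0275 grip 81.2 F [ -2.3452   3.2247 -28.0862] M [ 0.4037  0.4384 -0.5361]
t 16.50 pos [0.5836 0.2572 0.2709] rot [-179.8013   -0.2144  142.3201] open 0.0274 grip 80.9 F [ -3.5314   3.0596 -30.7648] M [ 0.6741  0.3985 -0.9341]
t 16.83 pos [0.5836 0.2573 0.2706] rot [-179.8371   -0.2724  154.2153] open 0.0278 grip 80.8 F [ -4.2074   5.0122 -32.0265] M [ 0.7096  0.4117 -1.0502]
```

```bash
python3 drive.py '[{"yaw":5, "jaw":0.025}, {"yaw":10, "jaw":0.025}, {"yaw":15, "jaw":0.025}, {"yaw":20, "jaw":0.025}]' 80 >/dev/null;python3 to.py .584 .2566 .2705 146.1|head -1;  python3 drive.py '[{"yaw":4, "jaw":0.025}, {"yaw":8, "jaw":0.025}, {"yaw":12, "jaw":0.025}]' 80 >/dev/null;python3 to.py .584 .2566 .2705 146.1|head -1; python3 - <<'E'
from h import *
a=bot.camera("scene");p=proj("scene",[.567,.258,.152]);q=proj("scene",[.584,.2566,.152]);print(p,q)
u,v=int(q[0])-30,int(q[1])-30
cv2.imwrite("pics/v7.png",crop(a,u,v,60,60,8));print(u,v)
E
```

```text
t 17.17 pos [0.584  0.2568 0.2709] rot [-179.7745   -0.1137  133.8234] open 0.0275 grip 81.2 F [ -1.4071   1.9365 -28.6722] M [ 0.0465  0.0851 -0.5925]
t 17.42 pos [0.584  0.2567 0.2713] rot [-179.7806   -0.0566  121.8899] open 0.0275 grip 81.5 F [ -1.6292   0.3086 -25.8525] M [ 0.0171  0.2709 -0.316 ]
[274.5222 153.411 ] [280.2571 154.3917]
250 124
```

View pics/v7.png

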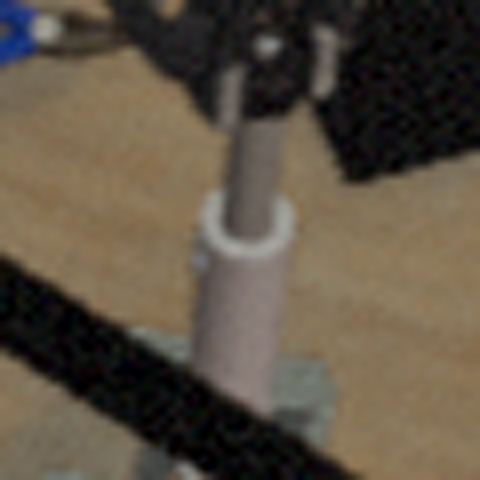

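The mast is blocked both ways, and a steel spot shows on the sleeve's -x side at about (200,257) in the crop. That is the button standing proud, so the mast is locked. I'll unwind the twist and lower the foot onto the table.

```bash
python3 drive.py '[{"yaw":4, "jaw":0.025}, {"yaw":8, "jaw":0.025}, {"yaw":12, "jaw":0.025}, {"yaw":14, "jaw":0.025}]' 80 >/dev/null;python3 to.py .584 .2566 .2685 146.1|head -1; python3 drive.py '[{"tz":0.001, "jaw":0.025}, {"tz":0.002, "jaw":0.025}, {"tz":0.003, "jaw":0.025}]' 80 >/dev/null;python3 to.py .584 .2566 .2705 146.1|head -1; python3 drive.py '[{"tz":0.0007, "jaw":0.025}, {"tz":0.0014, "jaw":0.025}, {"tz":0.0014, "jaw":0.025}]' 80 >/dev/null;python3 to.py .584 .2566 .2685 146.1|head -1
```

```text
t 17.80 pos [0.5839 0.2566 0.2717] rot [-179.7836    0.015   107.8853] open 0.0276 grip 81.6 F [ -1.8412  -1.191  -24.5982] M [-0.3079  0.4522 -0.0409]
t 18.05 pos [0.5842 0.2567 0.2714] rot [179.9612  -0.0141 108.1858] open 0.0276 grip 83.3 F [-4.1139 -1.055  -8.4015] M [-0.4398  1.163  -0.1243]
t 18.30 pos [0.5845 0.2567 0.2709] rot [179.8458  -0.0144 108.1343] open 0.0279 grip 83.8 F [-2.1296 -0.9834 -3.1823] M [-0.4857  1.1714 -0.1086]
```

```bash
python3 drive.py '[{"tz":0.0007, "jaw":0.025}, {"tz":0.0014, "jaw":0.025}, {"tz":0.0014, "jaw":0.025}]' 80 >/dev/null;python3 to.py .584 .2566 .2705 146.1|head -1; python3 drive.py '[{"tz":0.0007, "jaw":0.025}, {"tz":0.001, "jaw":0.025}, {"tz":0.001, "jaw":0.025}]' 80 >/dev/null;python3 to.py .584 .2566 .2685 146.1|head -1
```

```text
t 18.55 pos [0.5846 0.2568 0.2687] rot [179.9059  -0.008  108.1192] open 0.0280 grip 84.2 F [-2.6718 -0.9571 -2.203 ] M [-0.441   0.9803 -0.0623]
t 18.80 pos [0.5845 0.2568 0.2682] rot [179.8876  -0.0166 108.1128] open 0.0278 grip 84.6 F [-3.324  -1.6129  5.344 ] M [-0.4444  1.341  -0.1055]
```

```bash
python3 drive.py '[{"tz":-0.0005, "jaw":0.05}, {"tz":-0.0005, "jaw":0.07}, {"tz":-0.0005, "jaw":0.07}, {"tz":-0.0005, "jaw":0.07}, {"tz":-0.0005, "jaw":0.07}]' >/dev/null;python3 to.py .584 .2566 .2705 146.1|head -1; python3 drive.py '[{"tz":-0.015, "jaw":0.07}, {"tz":-0.03, "jaw":0.07}, {"tz":-0.045, "jaw":0.07}, {"tz":-0.06, "jaw":0.07}, {"tz":-0.075, "jaw":0.07}]' >/dev/null;python3 drive.py '[{"jaw":0.07}, {"jaw":0.07}]' >/dev/null; python3 to.py .40 .3 .345 108
```

```text
t 19.22 pos [0.5846 0.2568 0.2674] rot [179.979    0.0006 108.1114] open 0.0701 grip 0.0 F [-0.2329  0.0299 -0.2917] M [-0.0536 -0.0238  0.0034]
t 19.80 pos [0.5848 0.2569 0.3426] rot [179.9163  -0.0057 108.1125] open 0.0698 grip 0.0 F [-0.6465 -0.6127  0.2739] M [-0.0634 -0.0002 -0.0087]
  go tool [ 0.0984 -0.1623 -0.0026] turn 0.11253024256006938 q [ 23.7137  21.9384  40.2452 108.223   -0.0025  95.6012] eff [  0.0002 -69.1935  45.7741   0.4611  -0.0002  -0.0002]
```

```bash
python3 drive.py '[{"tx":0.025, "ty":-0.025, "jaw":0.07}, {"tx":0.055, "ty":-0.052, "jaw":0.07}, {"tx":0.085, "ty":-0.08, "jaw":0.07}, {"tx":0.115, "ty":-0.108, "jaw":0.07}, {"tx":0.15, "ty":-0.14, "jaw":0.07}]' |sed -n 2,3p; python3 drive.py '[{"tx":0.025, "ty":-0.025, "jaw":0.07}, {"tx":0.05, "ty":-0.05, "jaw":0.07}, {"tx":0.07, "ty":-0.07, "jaw":0.07}, {"tx":0.07, "ty":-0.07, "jaw":0.07}]'|sed -n 2,3p; python3 - <<'E'
from h import *
a=bot.camera("scene");b=bot.camera("top")
cv2.imwrite("pics/s9.png",a);cv2.imwrite("pics/t9.png",b)
q=proj("scene",[.584,.2566,.152]);u,v=int(q[0])-25,int(q[1])-38
w=proj("top",[.584,.2566,.1]);x,y=int(w[0])-30,int(w[1])-38
cv2.imwrite("pics/v9.png",np.hstack([crop(a,u,v,50,75,7),crop(b,x,y,60,75,7)]));print(u,v,x,y)
E
```

```text
ee_pos: [0.4079, 0.3531, 0.3408]
tcp_rot: [-179.9, 0.0, 108.1]
ee_pos: [0.3176, 0.3991, 0.3415]
tcp_rot: [-179.9, -0.0, 108.3]
255 116 179 127
```

View pics/v9.png

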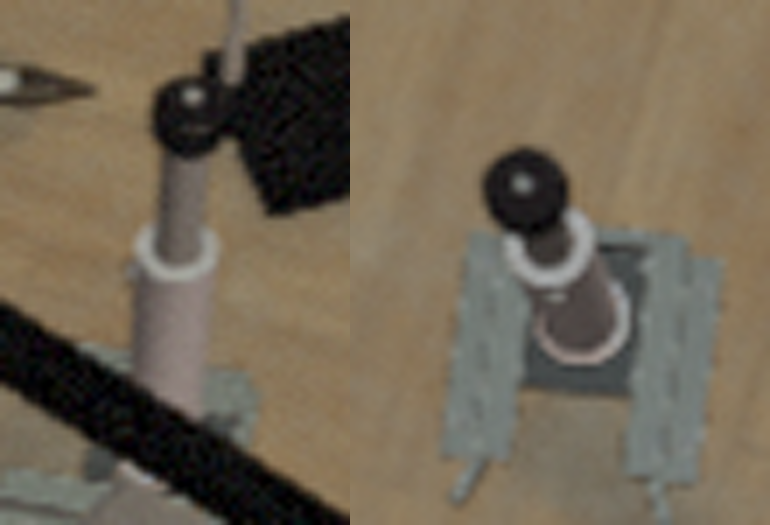

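The last picture shows the post standing in the rail with the button out on the -x side (top crop (558,296)) and the mast up. I'll check numerically that it is home: the foot's trailing edge is at crop row 390 and the knob at (522,184).

```bash
python3 - <<'E'
from h import *
px=lambda x,y:(179+(x-350+.5)/7-.5,127+(y+.5)/7-.5)
d=np.array([.9958,-.0914]);h=np.array([.582,.2566])
for n,p,z in(("foot rear",px(578,391),.004),("lip end L",px(505,455),.013),("lip end R",px(640,474),.013),("stop inner",px(620,250),.016)):
    P=plane("top",p,z)[:2];print(n,P,"rail x mm",((P-h)@d)*1000)
print("stud",plane("top",px(522,184),.276),"via scene tri",tri((255+(192.5)/7-.5,116+(97.5)/7-.5),px(522,184)))
a=cv2.imread("pics/scene0.png").astype(int);b=cv2.imread("pics/s9.png").astype(int)
D=np.abs(a-b).sum(2);print("diff snips",D[118:138,225:270].mean(),"bottle",D[285:312,195:220].mean())
print(bot.get_obs()["wrist_force"])
E
```

```text
foot rear [0.5514 0.259 ] rail x mm -30.73877377286135
lip end L [0.5215 0.2884] rail x mm -63.17598564157761
lip end R [0.5148 0.2305] rail x mm -64.54645131778439
stop inner [0.6113 0.2423] rail x mm 30.44085733263194
stud [0.5819 0.2583 0.276 ] via scene tri (array([0.5828, 0.2587, 0.2696]), np.float64(0.0012078445735081804))
diff snips 7.16 bottle 12.382222222222222
[0.5976 0.0622 0.6251]
```

```bash
python3 - <<'E'
from workcell import bot
print(bot.job_done())
E
```

```text
the job is handed in; nothing more can be done
None
```

The job is handed in, with no verdict returned: the last pictures show the post upright and within about 1 mm of home in the rail, the mast at full height with the lock button out, the gripper clear of everything, and no visible change at the brown bottle or side cutters.

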